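# Return the microscope objectives to their rack in order of length

### The job

The cleaned objectives have to go back in the wooden rack beside the microscope, so that they can be screwed into the turret in order. Stand the four loose ones in the four empty wells, one in each, thread down and lens up, so that the whole row rises steadily from the shortest objective (brown band) at the one end to the longest (white band) at the other: red, yellow, green, blue. Leave the brown and the white one in their end wells, set each one down rather than dropping it, and never let any of the six fall over.

Things in the scene. Friction and masses are not known exactly. Their poses are not given: they have to be found in the camera images.
- objective_red: microscope objective, RED band, 34 mm tall, standing upright and loose on the worktop. From below: brass thread, diameter 22, 0 to 6 mm up, on which it stands; steel barrel, diameter 26, 6 to 23 mm up; then a cone to the lens on top. Origin: centre of its underside; z up, towards the lens; round, so its yaw means nothing. About 70 g.
- objective_yellow: microscope objective with a YELLOW band, 41 mm tall, otherwise built as the red one (same 26 mm barrel, from 6 up to 26 mm above the underside, same thread). Stands upright, loose, on the worktop. Origin: centre of its underside, z up. About 85 g.
- objective_green: microscope objective with a GREEN band, 48 mm tall, otherwise built as the red one (same 26 mm barrel, from 6 up to 29 mm above the underside, same thread). Stands upright, loose, on the worktop. Origin: centre of its underside, z up. About 95 g.
- objective_blue: microscope objective with a LIGHT BLUE band, 55 mm tall, otherwise built as the red one (same 26 mm barrel, from 6 up to 33 mm above the underside, same thread). Stands upright, loose, on the worktop. Origin: centre of its underside, z up. About 105 g.
- objective_brown: the shortest objective, BROWN band, 27 mm tall (barrel 26 mm in diameter from 6 up to 18 mm), already standing loose in one end well of the rack (which end varies); it stays there. Origin: centre of its underside, z up.
- objective_white: the longest objective, WHITE band, 62 mm tall (barrel from 6 up to 36 mm), already standing loose in the other end well of the rack; it stays there. Origin: centre of its underside, z up.
- seat_a: dark green felt disc in one of the four empty wells of the rack, a fixed wooden block 66 x 300 x 20 mm. Six wells in a row, 48 mm apart, each 38 mm wide, 6 mm deep; the end two are taken. Origin: centre of the disc's underside, z = 12.5 mm; its top is 1.5 mm, the rim 7.5 mm higher. Which empty well is a, b, c or d varies and means nothing: go by its place in the row. The rack's place and yaw vary.
- seat_b: dark green felt disc in one of the four empty wells of the rack, a fixed wooden block 66 x 300 x 20 mm. Six wells in a row, 48 mm apart, each 38 mm wide, 6 mm deep; the end two are taken. Origin: centre of the disc's underside, z = 12.5 mm; its top is 1.5 mm, the rim 7.5 mm higher. Which empty well is a, b, c or d varies and means nothing: go by its place in the row. The rack's place and yaw vary.
- seat_c: dark green felt disc in one of the four empty wells of the rack, a fixed wooden block 66 x 300 x 20 mm. Six wells in a row, 48 mm apart, each 38 mm wide, 6 mm deep; the end two are taken. Origin: centre of the disc's underside, z = 12.5 mm; its top is 1.5 mm, the rim 7.5 mm higher. Which empty well is a, b, c or d varies and means nothing: go by its place in the row. The rack's place and yaw vary.
- seat_d: dark green felt disc in one of the four empty wells of the rack, a fixed wooden block 66 x 300 x 20 mm. Six wells in a row, 48 mm apart, each 38 mm wide, 6 mm deep; the end two are taken. Origin: centre of the disc's underside, z = 12.5 mm; its top is 1.5 mm, the rim 7.5 mm higher. Which empty well is a, b, c or d varies and means nothing: go by its place in the row. The rack's place and yaw vary.

How it is judged:
At the end, for the whole second after the job is handed in: From the brown objective to the white: red, yellow, green, blue, each upright (0.1 rad) on the felt of its own well, within 11 mm of its centre; brown and white still upright in their end wells, within 15 mm of where they were; all at rest (height (world z) of objective_brown between 0.011 and 0.0175 m and angle between each of objective_brown, objective_red, objective_yellow, objective_green, objective_blue, objective_white's own z axis and vertical below 0.1 rad and linear speed of each of objective_brown, objective_red, objective_yellow, objective_green, objective_blue, objective_white below 0.02 m/s and angular speed of each of objective_brown, objective_red, objective_yellow, objective_green, objective_blue, objective_white below 0.2 rad/s and distance of each of objective_brown, objective_white from where it was at the start of the episode below 0.015 m and height (world z) of objective_red between 0.011 and 0.0175 m and (horizontal distance between objective_red and seat_a below 0.011 m or horizontal distance between objective_red and seat_b below 0.011 m or horizontal distance between objective_red and seat_c below 0.011 m or horizontal distance between objective_red and seat_d below 0.011 m) and horizontal distance between objective_red and objective_brown between 0.026 and 0.07 m and height (world z) of objective_yellow between 0.011 and 0.0175 m and (horizontal distance between objective_yellow and seat_a below 0.011 m or horizontal distance between objective_yellow and seat_b below 0.011 m or horizontal distance between objective_yellow and seat_c below 0.011 m or horizontal distance between objective_yellow and seat_d below 0.011 m) and horizontal distance between objective_yellow and objective_brown between 0.074 and 0.118 m and height (world z) of objective_green between 0.011 and 0.0175 m and (horizontal distance between objective_green and seat_a below 0.011 m or horizontal distance between objective_green and seat_b below 0.011 m or horizontal distance between objective_green and seat_c below 0.011 m or horizontal distance between objective_green and seat_d below 0.011 m) and horizontal distance between objective_green and objective_brown between 0.122 and 0.166 m and height (world z) of objective_blue between 0.011 and 0.0175 m and (horizontal distance between objective_blue and seat_a below 0.011 m or horizontal distance between objective_blue and seat_b below 0.011 m or horizontal distance between objective_blue and seat_c below 0.011 m or horizontal distance between objective_blue and seat_d below 0.011 m) and horizontal distance between objective_blue and objective_brown between 0.17 and 0.214 m and height (world z) of objective_white between 0.011 and 0.0175 m); the robot touches nothing.
It fails at once if an objective is tipped over (more than 0.7 rad) (angle between any of objective_brown, objective_red, objective_yellow, objective_green, objective_blue, objective_white's own z axis and vertical above 0.7 rad).
It fails at once if an objective is dropped: out of the fingers and moving at over 0.6 m/s (a fall of about 2 cm) ((contact force between objective_red and the fingers below 0.05 N and linear speed of objective_red above 0.6 m/s) or (contact force between objective_yellow and the fingers below 0.05 N and linear speed of objective_yellow above 0.6 m/s) or (contact force between objective_green and the fingers below 0.05 N and linear speed of objective_green above 0.6 m/s) or (contact force between objective_blue and the fingers below 0.05 N and linear speed of objective_blue above 0.6 m/s)).
It fails at once if the brown or the white objective is taken out of its end well (distance of any of objective_brown, objective_white from where it was at the start of the episode above 0.025 m).
It also fails if it takes over 102 s, if anything falls off the work surface, if the arm or the gripper's body presses on something with over 40 N, if the wrist force passes 120 N, or if a joint passes its speed limit or range.

### The arm

A 6-joint arm with a two-finger parallel gripper is mounted at the origin on a cart in front of the work surface, level with it; the furniture and walls round the work are solid. World frame = base frame: x ahead of the robot, y to its left, z up, the work surface at z = 0. Lengths are in m, angles in rad, forces in N, time in s.
With the tool pointing down it reaches from about 0.3 to 0.775 m from the base axis. Payload 14.6 kg.
Tool frame: the origin (TCP) lies on the centre line of the jaws, within the pads' length; the fingertips stand 25 mm ahead of it and the grasp point (between the pads) lies 6 mm ahead of it; z points along the fingers, y is the line along which they close (so a half turn about z gives the same grasp; the last joint's range is limited). The gripper opens to 85 mm and grips with 20 to 120 N. Pads are 22 mm wide; open, the fingers measure 114 mm over their backs; the gripper's body (76 mm by 85 mm) begins 54 mm behind the grasp point. The pads swing forward as they close: fully open they stand 13 mm farther back than shut.
Start: joints at [-1.267, 0.3, 1.521, -0, 1.321, -0.067], TCP at [0.199, -0.513, 0.256] pointing down, gripper open.
Joint ranges: [-3.03, 3.03], [-0.79, 2.21], [0.23, 2.52], [-1.04, 4.18], [0, 3.07], [-2.55, 2.55]. Speed limits (rad/s): [2.22, 2.22, 2.57, 3.14, 3.14, 3.14].

### API

Orientations are given as a unit quaternion [w, x, y, z].
In Python, from plant import read_state, vision, order gives the robot as it stands. The module is installed in compiled form; this text tells all that it offers.
- The arm moves only by the tool jog_arm, never from a script. Its argument "plan" is one flat list of numbers, 5 for each row, row after row: the shift along the tool's x, y, z in m, then the turn about the tool's z in degrees, then the finger opening in m, from 0 to 0.0854. In form: [dx, dy, dz, spin, claw, dx, dy, dz, spin, claw, ...]. A call has 1 to 12 rows; each row is the pose to reach, as a shift and turn from the pose commanded when the call began, along the tool's axes at that moment; what a row does not reach only later rows make up. A row lasts 1/10 s, in which the tool goes at most 50 mm and 8.59 degrees, less where a joint would pass 70% of its speed; a pose out of reach is approached as far as the arm can. A call with a gripper value outside its range is refused whole. The fingers move at their own pace and stop on an object; "grip_force" is the grip in N (left out, the last holds). Time passes only in rows, so rows that repeat a pose let the fingers close. It gives the time, the measured TCP pose, the force, the opening and the grip force at its end, in the units of the state.
- read_state(): the state, without advancing time (a new reading comes with each control period).
- vision.get_image(name): name is "side" or "top"; returns a dict with "image" (420x560x3 uint8, red, green, blue), "depth" (420x560 float32, m along the optical axis (not along the pixel's ray), 0 where there is no reading), "intrinsics" (3x3 intrinsics, pixels), "cam_to_world" (4x4, takes a point from camera to world coordinates). Camera axes: x right, y down, z forward; pixel columns grow to the right and rows downward; lengths in m; the calibration is good to about 2 mm. A picture is of the moment at which its call begins.
- order.sign_off(): hands the job in; it is judged then, once.
The state is a dict: "time": time; "joint_pos": joint angles; "joint_vel": joint speeds; "tau": joint torques, N m; "tool_pos": TCP position; "eef_rot": TCP orientation; "force": force on the tool from outside, world axes, zero at the start; "torque": the same for the moment, N m; "gripper_width": opening from 0.0 (shut) to 1.0 (fully open); "grasp_force": force on a finger pad.
Only numpy, scipy, OpenCV 4.12 (cv2) and the standard library are available. Lean on these libraries where they do the work, as an engineer would, in place of code of your own. Each camera call takes 0.05 s, during which the arm holds its last target. There are 200 camera calls.

## Working session

There is one attempt and no reset: what is moved stays moved. The work goes in short steps, Python scripts to look and compute and a tool call to move; the robot and the scene stay as the last step left them, time stands still between calls to the robot, and variables do not carry over. Pictures are saved under pics/ and viewed, at most 14 in all, crops included, and the job is handed in when it is done.

Besides the shell and the picture viewer there is one more tool, called after "Emit:" by a JSON object that holds its "api" and its "payload", one argument or row to a line. jog_arm: Moves the arm, as the interface text tells. Its arguments: {"type":"object","properties":{"plan":{"type":"array"},"grip_force":{"type":"number"}},"required":["plan"]}

```bash
mkdir -p pics
python3 - <<'E'
from plant import read_state, vision
import cv2,pickle
for n in("top","side"):
    d=vision.get_image(n);pickle.dump(d,open(n+".pkl","wb"))
    cv2.imwrite(f"pics/{n}0.png",d["image"][:,:,::-1]);print(n,d["intrinsics"],d["cam_to_world"])
s=read_state();print(s)
E
```

```text
top [[487.20918614   0.         284.60325565]
 [  0.         487.20918614 214.34966065]
 [  0.           0.           1.        ]] [[-0.00212862 -0.98751914  0.15748465  0.37091465]
 [-0.99978219 -0.00116808 -0.0208379   0.12629538]
 [ 0.02076178 -0.15749471 -0.98730156  1.14875276]
 [ 0.          0.          0.          1.        ]]
side [[500.80250522   0.         276.32115701]
 [  0.         500.80250522 208.32650318]
 [  0.           0.           1.        ]] [[ 0.99043403 -0.09362424  0.1013653   0.46280883]
 [-0.13617062 -0.54436243  0.82772405 -0.67052662]
 [-0.02231557 -0.83360905 -0.55190395  0.56441943]
 [ 0.          0.          0.          1.        ]]
{'time': 0.1, 'joint_pos': array([-1.26662217e+00,  3.00414003e-01,  1.52151160e+00, -1.98468624e-05,
        1.32071734e+00, -6.66261228e-02]), 'joint_vel': array([ 2.07716250e-04, -1.02397409e-03, -3.21014888e-03, -7.30669380e-05,
        1.70452800e-03, -9.17805485e-04]), 'tau': array([ 2.45448908e-03, -5.44369733e+01, -3.62370086e+01,  5.88648490e-06,
        3.03747074e-03, -1.19200180e-05]), 'tool_pos': array([ 0.19922327, -0.51245188,  0.25578202]), 'eef_rot': array([-5.20307131e-04,  9.82861978e-01,  1.84342225e-01, -7.17728840e-05]), 'force': array([-1.13633052,  0.04873931,  0.93846435]), 'torque': array([0.05436638, 0.01384743, 0.0034372 ]), 'grasp_force': 0.0, 'gripper_width': 1.0000663697992782}
```

View pics/top0.png

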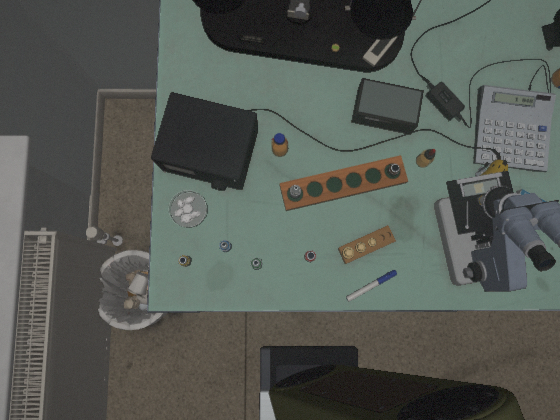

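View pics/side0.png

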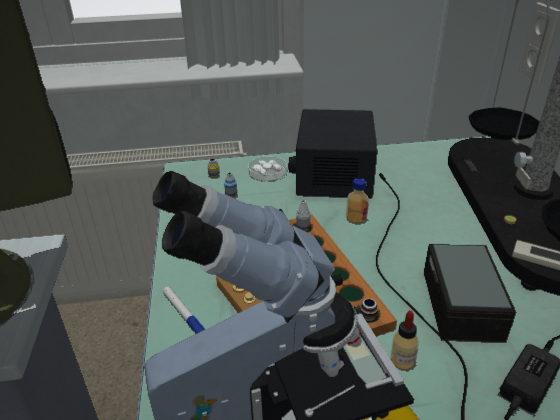

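The top view shows four loose objectives at about (185,261), (225,246), (257,264) and (310,256). The rack runs from (294,192) to (394,169). The side view shows the tall one (white) at the far end and the short one (brown) at the near end, which is on the right in the top view. I'll enlarge crops to check the colours.

Run:
```python
import cv2,numpy as np
im=cv2.imread("pics/top0.png")
a=cv2.resize(im[230:290,165:325],None,fx=5,fy=5,interpolation=cv2.INTER_CUBIC)
b=cv2.resize(im[150:215,270:420],(800,347-47),interpolation=cv2.INTER_CUBIC)
b=cv2.resize(im[154:212,270:420],(800,300),interpolation=cv2.INTER_CUBIC)
cv2.imwrite("pics/crop0.png",np.vstack([a,b]))
```

```text
(no output)
```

View pics/crop0.png

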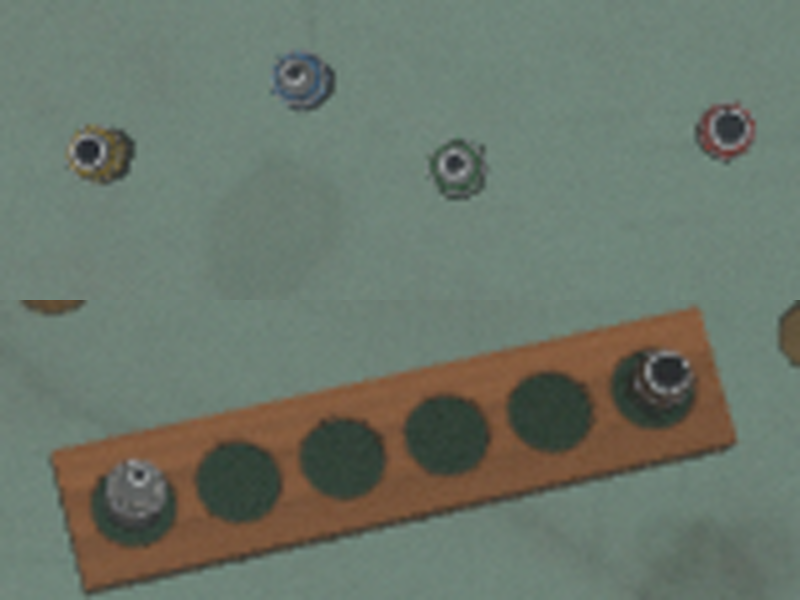

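The crop confirms the colours. From left to right on the table they are yellow, blue, green and red, and white is at the left end of the rack with brown at the right. Lens centres in the crop are (89,151), (296,73), (456,163) and (729,129). The empty wells are at (239,482), (343,458), (447,435) and (550,412).

```bash
cat > h.py <<'E'
import numpy as np,pickle
from scipy.spatial.transform import Rotation as R
def ray(d,u,v,z):
    K,T=d["intrinsics"],d["cam_to_world"]
    r=T[:3,:3]@np.linalg.inv(K)@[u,v,1]; o=T[:3,3]
    return o+r*(z-o[2])/r[2]
E
cat > m.py <<'E'
from h import *
from plant import read_state
d=pickle.load(open("top.pkl","rb"))
f=lambda c,r,z:ray(d,(c+.5)/5-.5+165,(r+.5)/5-.5+230,z)
g=lambda c,r,z:ray(d,(c+.5)/(800/150)-.5+270,(r-300+.5)/(300/58)-.5+154,z)
o=dict(red=f(729,129,.034),yellow=f(89,151,.041),green=f(456,163,.048),blue=f(296,73,.055))
s=dict(blue=g(239,482,.018),green=g(343,458,.018),yellow=g(447,435,.018),red=g(550,412,.018))
x=dict(brown=g(667,370,.014+.027),white=g(138,474,.014+.062))
for q in(o,s,x):
    for k in q: print(k,q[k].round(4))
v=s["red"]-s["blue"];print("pitch",np.linalg.norm(v)/3,"row dir",np.degrees(np.arctan2(v[1],v[0])))
# depth check: points above table around each objective / rim height
K,T=d["intrinsics"],d["cam_to_world"];D=d["depth"]
v,u=np.mgrid[:420,:560];P=np.stack([(u-K[0,2])/K[0,0]*D,(v-K[1,2])/K[1,1]*D,D],-1)@T[:3,:3].T+T[:3,3]
print("table z",np.median(P[270:290,200:300,2]))
for k in o:
    m=(np.hypot(*(P[...,:2]-o[k][:2]).transpose(2,0,1))<.025)&(P[...,2]>.008)&(D>0)
    print(k,m.sum(),P[m].mean(0).round(4),P[m][:,2].max().round(4))
st=read_state();q=st["eef_rot"];M=R.from_quat(q[[1,2,3,0]]).as_matrix();print(M.round(3))
E
python3 m.py
```

```text
red [0.4536 0.0439 0.034 ]
yellow [0.4434 0.3341 0.041 ]
green [0.4374 0.1681 0.048 ]
blue [0.4773 0.2399 0.055 ]
blue [0.6128 0.0315 0.018 ]
green [ 0.6242 -0.0151  0.018 ]
yellow [ 0.6352 -0.0619  0.018 ]
red [ 0.6462 -0.1085  0.018 ]
brown [ 0.6603 -0.1561  0.041 ]
white [0.6039 0.0791 0.076 ]
pitch 0.04797081216560097 row dir -76.5968943895702
table z 0.00046740980456161374
red 107 [0.4529 0.0451 0.0297] 0.0397
yellow 121 [0.4425 0.3321 0.0323] 0.0468
green 110 [0.4356 0.1684 0.0369] 0.0522
blue 117 [0.4754 0.2394 0.0398] 0.0579
[[ 0.932  0.362 -0.   ]
 [ 0.362 -0.932  0.001]
 [ 0.    -0.001 -1.   ]]
```

```bash
cat >> h.py <<'E'
def go(*pts):
    from plant import read_state
    s=read_state();q=s["eef_rot"];M=R.from_quat(q[[1,2,3,0]]).as_matrix()
    print("tcp",s["tool_pos"].round(4),"ydir",np.degrees(np.arctan2(M[1,1],M[0,1])).round(2),"tilt",M[2,:2].round(4))
    for p in pts: print(p,(M.T@(np.array(p)-s["tool_pos"])).round(4))
E
python3 -c "
from h import *
go((.27,-.25,.26),(.38,-.07,.24))"
```

```text
tcp [ 0.1992 -0.5125  0.2558] ydir -68.75 tilt [ 0.0001 -0.001 ]
(0.27, -0.25, 0.26) [ 0.1611 -0.219  -0.004 ]
(0.38, -0.07, 0.24) [ 0.3288 -0.3469  0.0162]
```

Emit:
{"api": "jog_arm", "payload": {
  "plan": [0.026, -0.036, 0, -7, 0.085, 0.053, -0.073, 0, -15, 0.085, 0.08, -0.109, 0, -23, 0.085, 0.107, -0.146, 0, -31, 0.085, 0.134, -0.182, 0, -39, 0.085, 0.161, -0.219, -0.004, -47, 0.085, 0.195, -0.245, 0, -55, 0.085, 0.228, -0.27, 0, -63, 0.085, 0.262, -0.296, 0.005, -71, 0.085, 0.295, -0.321, 0.01, -79, 0.085, 0.329, -0.347, 0.016, -82.2, 0.085, 0.329, -0.347, 0.016, -82.2, 0.085],
  "grip_force": 40
}}

```text
time: 1.3
tool_pos: [0.3813, -0.0665, 0.2395]
eef_rot: [-0.001, 0.617, 0.787, 0.0]
force: [-0.2, -0.1, -0.2]
gripper_width: 0.996
grasp_force: 0.0
```

```bash
python3 -c "
from h import *
go((.4533,.0443,.12),(.4533,.0443,.035))"
```

```text
tcp [ 0.3813 -0.0665  0.2395] ydir 13.85 tilt [ 0.0012 -0.0009]
(0.4533, 0.0443, 0.12) [0.0902 0.0966 0.1195]
(0.4533, 0.0443, 0.035) [0.0901 0.0966 0.2045]
```

Emit:
{"api": "jog_arm", "payload": {
  "plan": [0.03, 0.03, 0.02, 0, 0.085, 0.06, 0.065, 0.05, 0.2, 0.085, 0.09, 0.097, 0.08, 0.4, 0.085, 0.09, 0.097, 0.12, 0.4, 0.06, 0.09, 0.097, 0.15, 0.4, 0.06, 0.09, 0.097, 0.18, 0.4, 0.06, 0.09, 0.097, 0.2045, 0.4, 0.06, 0.09, 0.097, 0.2045, 0.4, 0.06]
}}

```text
time: 2.1
tool_pos: [0.4519, 0.0396, 0.0333]
eef_rot: [-0.002, 0.623, 0.783, -0.002]
force: [-0.1, 0.3, -0.1]
gripper_width: 0.703
grasp_force: 0.0
```

Run:
```python
from h import *
from plant import vision
import cv2
go((.4533,.0443,.035))
im=[cv2.cvtColor(vision.get_image(n)["image"],cv2.COLOR_RGB2BGR) for n in("top","side")]
a=cv2.resize(im[0][200:300,250:390],(400,286),interpolation=cv2.INTER_CUBIC);b=cv2.resize(im[1][100:280,150:402],(400,286),interpolation=cv2.INTER_CUBIC)
cv2.imwrite("pics/g1.png",np.hstack([a,b]))
```

```text
tcp [0.4519 0.0396 0.0333] ydir 13.0 tilt [ 0.0011 -0.0054]
(0.4533, 0.0443, 0.035) [ 0.0042  0.0024 -0.0017]
```

View pics/g1.png

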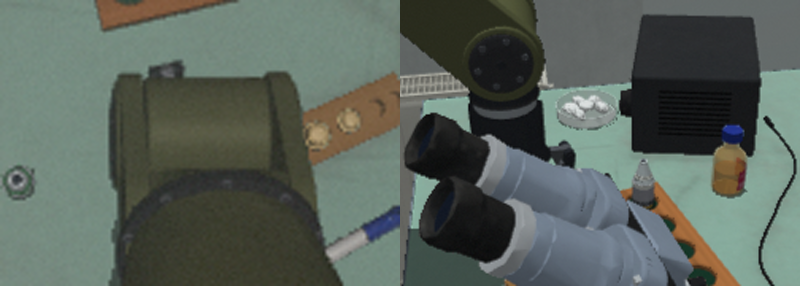

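Both views are blocked by the arm, so these pictures show nothing of the grasp. I'll correct the few millimetres and close.

Emit:
{"api": "jog_arm", "payload": {
  "plan": [0.004, 0.002, -0.0015, 0.3, 0.06, 0.004, 0.002, -0.0015, 0.3, 0.06, 0.004, 0.002, -0.0015, 0.3, 0.04, 0.004, 0.002, -0.0015, 0.3, 0.03, 0.004, 0.002, -0.0015, 0.3, 0.015, 0.004, 0.002, -0.0015, 0.3, 0.015, 0.004, 0.002, -0.0015, 0.3, 0.015, 0.004, 0.002, -0.0015, 0.3, 0.015]
}}

```text
time: 3.0
tool_pos: [0.4548, 0.0445, 0.0378]
eef_rot: [0.0, 0.624, 0.781, 0.0]
force: [-2.2, 0.6, 8.2]
gripper_width: 0.273
grasp_force: 38.8
```

```bash
python3 -c "
from h import *
go((.6462,-.1085,.15),(.6462,-.1085,.05))"
```

```text
tcp [0.4548 0.0445 0.0378] ydir 12.74 tilt [-0.      0.0005]
(0.6462, -0.1085, 0.15) [-0.1914  0.153  -0.1121]
(0.6462, -0.1085, 0.05) [-0.1914  0.1529 -0.0121]
```

Emit:
{"api": "jog_arm", "payload": {
  "plan": [0, 0, -0.002, 0, 0.015, 0, 0, -0.004, 0, 0.015, 0, 0, -0.006, 0, 0.015, 0, 0, -0.006, 0, 0.015]
}}

```text
time: 3.4
tool_pos: [0.4547, 0.0444, 0.0435]
eef_rot: [0.0, 0.624, 0.781, 0.0]
force: [-0.1, 0.1, -0.5]
gripper_width: 0.276
grasp_force: 39.2
```

Run:
```python
from h import *
from plant import vision,read_state
import cv2
s=read_state();print(s["force"],s["gripper_width"],s["grasp_force"],s["tool_pos"])
im=[cv2.cvtColor(vision.get_image(n)["image"],cv2.COLOR_RGB2BGR) for n in("top","side")]
cv2.imwrite("pics/g2.png",cv2.resize(im[1][140:280,150:330],(800,600),interpolation=cv2.INTER_CUBIC))
```

```text
[-0.10305744  0.12715327 -0.47970908] 0.2760968615943747 39.22519737359835 [0.45474696 0.04444462 0.04351736]
```

Emit:
{"api": "jog_arm", "payload": {
  "plan": [0, 0, -0.03, 0, 0.015, 0, 0, -0.06, 0, 0.015, -0.01, 0.01, -0.09, 0, 0.015, -0.04, 0.03, -0.106, 0, 0.015, -0.07, 0.055, -0.106, 0, 0.015, -0.1, 0.08, -0.106, 0, 0.015, -0.13, 0.105, -0.106, 0, 0.015, -0.16, 0.13, -0.106, 0, 0.015, -0.18, 0.146, -0.106, 0, 0.015, -0.191, 0.153, -0.106, 0, 0.015, -0.191, 0.153, -0.106, 0, 0.015]
}}

```text
time: 4.6
tool_pos: [0.6464, -0.1092, 0.1484]
eef_rot: [-0.0, 0.625, 0.781, -0.0]
force: [-0.2, -0.1, -0.4]
gripper_width: 0.27
grasp_force: 39.5
```

Run:
```python
from h import *
from plant import vision,read_state
import cv2
go((.6462,-.1085,.05))
d=vision.get_image("side");pickle.dump(d,open("side1.pkl","wb"))
im=d["image"][:,:,::-1]
cv2.imwrite("pics/g2.png",cv2.resize(im[180:330,280:480],(800,600),interpolation=cv2.INTER_CUBIC))
```

```text
tcp [ 0.6464 -0.1092  0.1484] ydir 12.68 tilt [ 0.0002 -0.0008]
(0.6462, -0.1085, 0.05) [0.0007 0.     0.0984]
```

View pics/g2.png

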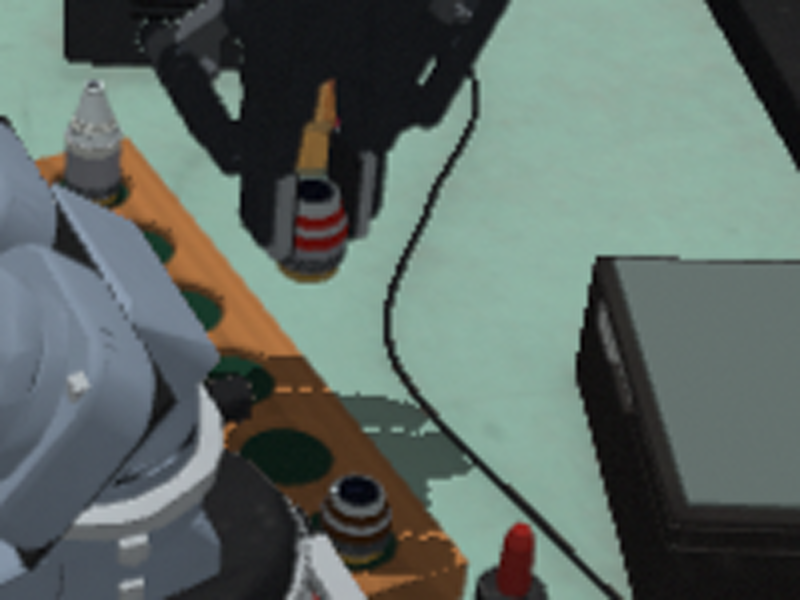

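The side view shows red held upright between the pads, lens at crop (318,188), with the thread clear below the pads. Its well is at crop (287,457) and brown is at (355,520).

Run:
```python
from h import *
d=pickle.load(open("side1.pkl","rb"))
f=lambda c,r,z:ray(d,(c+.5)/4-.5+280,(r+.5)/4-.5+180,z)
print("lens",f(317,188,.1446)," base",f(309,268,.1106),"well",f(287,457,.018),"brown lens",f(357,492,.041))
```

```text
lens [ 0.64993101 -0.10790273  0.1446    ]  base [ 0.64860119 -0.11048013  0.1106    ] well [ 0.64593271 -0.11104348  0.018     ] brown lens [ 0.65865607 -0.1566028   0.041     ]
```

Emit:
{"api": "jog_arm", "payload": {
  "plan": [0, 0, 0.03, 0, 0.015, 0, 0, 0.06, 0, 0.015, 0, 0, 0.08, 0, 0.015, 0, 0, 0.088, 0, 0.015, 0, 0, 0.088, 0, 0.015]
}}

```text
time: 5.15
tool_pos: [0.6454, -0.1075, 0.0607]
eef_rot: [-0.001, 0.624, 0.781, -0.0]
force: [-0.5, 0.3, -0.8]
gripper_width: 0.276
grasp_force: 39.5
```

Emit:
{"api": "jog_arm", "payload": {
  "plan": [-0.001, -0.002, 0.004, 0, 0.015, -0.001, -0.002, 0.006, 0, 0.015, -0.001, -0.002, 0.0075, 0, 0.015, -0.001, -0.002, 0.0075, 0, 0.015]
}}

```text
time: 5.55
tool_pos: [0.6444, -0.1095, 0.054]
eef_rot: [0.0, 0.624, 0.781, 0.0]
force: [0.1, -0.1, -0.3]
gripper_width: 0.272
grasp_force: 39.5
```

Emit:
{"api": "jog_arm", "payload": {
  "plan": [0, 0, 0.001, 0, 0.015, 0, 0, 0.002, 0, 0.015, 0, 0, 0.003, 0, 0.015, 0, 0, 0.003, 0, 0.015]
}}

```text
time: 5.95
tool_pos: [0.6445, -0.1095, 0.0519]
eef_rot: [0.0, 0.624, 0.781, 0.0]
force: [-4.8, 0.0, 10.0]
gripper_width: 0.273
grasp_force: 40.5
```

Emit:
{"api": "jog_arm", "payload": {
  "plan": [0, 0, -0.001, 0, 0.015, 0, 0, -0.001, 0, 0.03, 0, 0, -0.001, 0, 0.04, 0, 0, -0.001, 0, 0.055, 0, 0, -0.001, 0, 0.06, 0, 0, -0.001, 0, 0.06, 0, 0, -0.03, 0, 0.06, 0, 0, -0.07, 0, 0.06, 0, 0, -0.1, 0, 0.06, 0, 0, -0.1, 0, 0.06]
}}

```text
time: 6.95
tool_pos: [0.6459, -0.1098, 0.1558]
eef_rot: [0.003, 0.624, 0.781, 0.002]
force: [0.5, -0.2, -0.3]
gripper_width: 0.705
grasp_force: 0.0
```

```bash
python3 -c "
from h import *
go((.4363,.1682,.15),(.4363,.1682,.0385))"
```

```text
tcp [ 0.6459 -0.1098  0.1558] ydir 12.75 tilt [-0.0033  0.0068]
(0.4363, 0.1682, 0.15) [ 0.3175 -0.1431  0.0038]
(0.4363, 0.1682, 0.0385) [ 0.3178 -0.1439  0.1153]
```

Emit:
{"api": "jog_arm", "payload": {
  "plan": [0.04, -0.018, 0, 0, 0.06, 0.08, -0.036, 0, 0, 0.06, 0.12, -0.054, 0, 0, 0.06, 0.16, -0.072, 0, 0, 0.06, 0.2, -0.09, 0, 0, 0.06, 0.24, -0.108, 0, 0, 0.06, 0.28, -0.126, 0, 0, 0.06, 0.3175, -0.1435, 0, 0, 0.06, 0.3175, -0.1435, 0.03, 0, 0.06, 0.3175, -0.1435, 0.06, 0, 0.06, 0.3175, -0.1435, 0.07, 0, 0.06, 0.3175, -0.1435, 0.07, 0, 0.06]
}}

```text
time: 8.15
tool_pos: [0.4337, 0.1682, 0.0797]
eef_rot: [-0.001, 0.624, 0.781, -0.001]
force: [0.4, -0.3, 0.3]
gripper_width: 0.702
grasp_force: 0.0
```

```bash
python3 -c "
from h import *
go((.4363,.1682,.0415))"
```

```text
tcp [0.4337 0.1682 0.0797] ydir 12.73 tilt [-0.0002 -0.0028]
(0.4363, 0.1682, 0.0415) [-0.0006  0.0026  0.0382]
```

Emit:
{"api": "jog_arm", "payload": {
  "plan": [-0.0005, 0.002, 0.018, 0, 0.06, -0.0005, 0.002, 0.033, 0, 0.06, -0.0005, 0.002, 0.038, 0, 0.06, -0.0005, 0.002, 0.038, 0, 0.05, -0.0005, 0.002, 0.038, 0, 0.04, -0.0005, 0.002, 0.038, 0, 0.03, -0.0005, 0.002, 0.038, 0, 0.015, -0.0005, 0.002, 0.038, 0, 0.015, -0.0005, 0.002, 0.038, 0, 0.015, -0.0005, 0.002, 0.038, 0, 0.015]
}}

```text
time: 9.15
tool_pos: [0.4368, 0.1686, 0.0437]
eef_rot: [0.0, 0.624, 0.781, 0.001]
force: [-1.9, -0.3, 6.8]
gripper_width: 0.276
grasp_force: 38.8
```

```bash
python3 -c "
from h import *
go((.6242,-.0165,.15),(.6242,-.0165,.07))"
```

```text
tcp [0.4368 0.1686 0.0437] ydir 12.75 tilt [0.0001 0.0014]
(0.6242, -0.0165, 0.15) [-0.2219  0.1421 -0.1061]
(0.6242, -0.0165, 0.07) [-0.2219  0.142  -0.0261]
```

Emit:
{"api": "jog_arm", "payload": {
  "plan": [0, 0, -0.02, 0, 0.015, 0, 0, -0.05, 0, 0.015, 0, 0, -0.08, 0, 0.015, -0.03, 0.02, -0.106, 0, 0.015, -0.065, 0.042, -0.106, 0, 0.015, -0.1, 0.064, -0.106, 0, 0.015, -0.135, 0.086, -0.106, 0, 0.015, -0.17, 0.109, -0.106, 0, 0.015, -0.2, 0.128, -0.106, 0, 0.015, -0.215, 0.138, -0.106, 0, 0.015, -0.222, 0.142, -0.106, 0, 0.015, -0.222, 0.142, -0.106, 0, 0.015]
}}

```text
time: 10.35
tool_pos: [0.6238, -0.017, 0.1487]
eef_rot: [-0.0, 0.625, 0.781, -0.0]
force: [-1.5, 0.1, -1.8]
gripper_width: 0.274
grasp_force: 39.6
```

Run:
```python
from h import *
from plant import vision
import cv2
go((.6242,-.0165,.063))
d=vision.get_image("side");pickle.dump(d,open("side2.pkl","wb"))
im=d["image"][:,:,::-1]
cv2.imwrite("pics/g3.png",cv2.resize(im[150:330,260:420],(640,600),interpolation=cv2.INTER_CUBIC) if 0 else cv2.resize(im[170:320,240:400],None,fx=4,fy=4,interpolation=cv2.INTER_CUBIC))
```

```text
tcp [ 0.6238 -0.017   0.1487] ydir 12.71 tilt [ 0.0001 -0.0003]
(0.6242, -0.0165, 0.063) [0.0004 0.0005 0.0857]
```

View pics/g3.png

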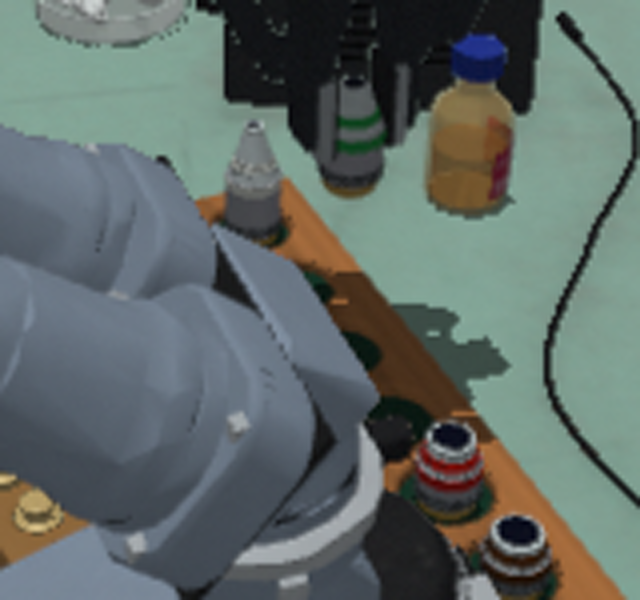

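Red stands upright in its well at crop (449,470). Green hangs vertically in the pads, base at crop (350,188), lens at (353,80). Next I lower it.

Emit:
{"api": "jog_arm", "payload": {
  "plan": [0, -0.001, 0.03, 0, 0.015, 0, -0.001, 0.06, 0, 0.015, 0, -0.001, 0.078, 0, 0.015, 0, -0.001, 0.086, 0, 0.015, 0, -0.001, 0.088, 0, 0.015, 0, -0.001, 0.09, 0, 0.015, 0, -0.001, 0.0915, 0, 0.015, 0, -0.001, 0.0915, 0, 0.015]
}}

```text
time: 11.2
tool_pos: [0.6231, -0.0169, 0.0579]
eef_rot: [0.0, 0.624, 0.781, 0.0]
force: [-0.2, 0.6, -1.0]
gripper_width: 0.274
grasp_force: 39.6
```

Emit:
{"api": "jog_arm", "payload": {
  "plan": [0, 0, 0.001, 0, 0.015, 0, 0, 0.001, 0, 0.02, 0, 0, 0.001, 0, 0.035, 0, 0, 0, 0, 0.05, 0, 0, 0, 0, 0.06, 0, 0, 0, 0, 0.06, 0, 0, -0.03, 0, 0.06, 0, 0, -0.07, 0, 0.06, 0, 0, -0.095, 0, 0.06, 0, 0, -0.095, 0, 0.06]
}}

```text
time: 12.2
tool_pos: [0.6242, -0.017, 0.1564]
eef_rot: [0.003, 0.624, 0.781, 0.002]
force: [-0.1, 0.6, -1.0]
gripper_width: 0.702
grasp_force: 0.0
```

```bash
python3 -c "
from h import *
go((.4763,.2397,.15),(.4763,.2397,.0415))"
```

```text
tcp [ 0.6242 -0.017   0.1564] ydir 12.75 tilt [-0.0019  0.006 ]
(0.4763, 0.2397, 0.15) [ 0.2831 -0.0877  0.0053]
(0.4763, 0.2397, 0.0415) [ 0.2833 -0.0883  0.1138]
```

Emit:
{"api": "jog_arm", "payload": {
  "plan": [0.04, -0.0125, 0, 0, 0.06, 0.08, -0.025, 0, 0, 0.06, 0.12, -0.0375, 0, 0, 0.06, 0.16, -0.05, 0, 0, 0.06, 0.2, -0.0625, 0, 0, 0.06, 0.24, -0.075, 0, 0, 0.06, 0.27, -0.084, 0, 0, 0.06, 0.283, -0.088, 0.01, 0, 0.06, 0.283, -0.088, 0.04, 0, 0.06, 0.283, -0.088, 0.06, 0, 0.06, 0.283, -0.088, 0.065, 0, 0.06, 0.283, -0.088, 0.065, 0, 0.06]
}}

```text
time: 13.4
tool_pos: [0.4745, 0.2391, 0.0864]
eef_rot: [-0.0, 0.624, 0.781, -0.001]
force: [-0.2, 0.1, 0.5]
gripper_width: 0.706
grasp_force: 0.0
```

```bash
python3 -c "
from h import *
go((.4763,.2397,.0435))"
```

```text
tcp [0.4745 0.2391 0.0864] ydir 12.71 tilt [-0.0004 -0.0018]
(0.4763, 0.2397, 0.0435) [0.0002 0.002  0.0429]
```

Emit:
{"api": "jog_arm", "payload": {
  "plan": [0, 0.0015, 0.02, 0, 0.06, 0, 0.0015, 0.037, 0, 0.06, 0, 0.0015, 0.043, 0, 0.06, 0, 0.0015, 0.043, 0, 0.05, 0, 0.0015, 0.043, 0, 0.04, 0, 0.0015, 0.043, 0, 0.03, 0, 0.0015, 0.043, 0, 0.015, 0, 0.0015, 0.043, 0, 0.015, 0, 0.0015, 0.043, 0, 0.015, 0, 0.0015, 0.043, 0, 0.015]
}}

```text
time: 14.4
tool_pos: [0.4764, 0.2402, 0.0453]
eef_rot: [0.0, 0.624, 0.781, 0.001]
force: [-1.1, 0.1, 6.4]
gripper_width: 0.275
grasp_force: 38.9
```

```bash
python3 -c "
from h import *
go((.6128,.0300,.15),(.6128,.0300,.07))"
```

```text
tcp [0.4764 0.2402 0.0453] ydir 12.75 tilt [0.0002 0.0014]
(0.6128, 0.03, 0.15) [-0.2351  0.0868 -0.1046]
(0.6128, 0.03, 0.07) [-0.2351  0.0866 -0.0246]
```

Emit:
{"api": "jog_arm", "payload": {
  "plan": [0, 0, -0.02, 0, 0.015, 0, 0, -0.05, 0, 0.015, 0, 0, -0.08, 0, 0.015, -0.025, 0.009, -0.105, 0, 0.015, -0.06, 0.022, -0.115, 0, 0.015, -0.1, 0.037, -0.115, 0, 0.015, -0.14, 0.052, -0.115, 0, 0.015, -0.18, 0.066, -0.115, 0, 0.015, -0.21, 0.077, -0.115, 0, 0.015, -0.227, 0.084, -0.115, 0, 0.015, -0.235, 0.0865, -0.115, 0, 0.015, -0.235, 0.0865, -0.115, 0, 0.015]
}}

```text
time: 15.6
tool_pos: [0.6122, 0.0299, 0.1592]
eef_rot: [-0.0, 0.624, 0.781, -0.0]
force: [-0.2, 0.1, -1.8]
gripper_width: 0.275
grasp_force: 39.4
```

Run:
```python
from h import *
from plant import vision
import cv2
go((.6128,.0300,.0593))
d=vision.get_image("side")
im=d["image"][:,:,::-1]
cv2.imwrite("pics/g4.png",cv2.resize(im[130:280,220:380],None,fx=4,fy=4,interpolation=cv2.INTER_CUBIC))
```

```text
tcp [0.6122 0.0299 0.1592] ydir 12.73 tilt [ 0.0001 -0.0003]
(0.6128, 0.03, 0.0593) [-0.0001  0.0006  0.0999]
```

View pics/g4.png

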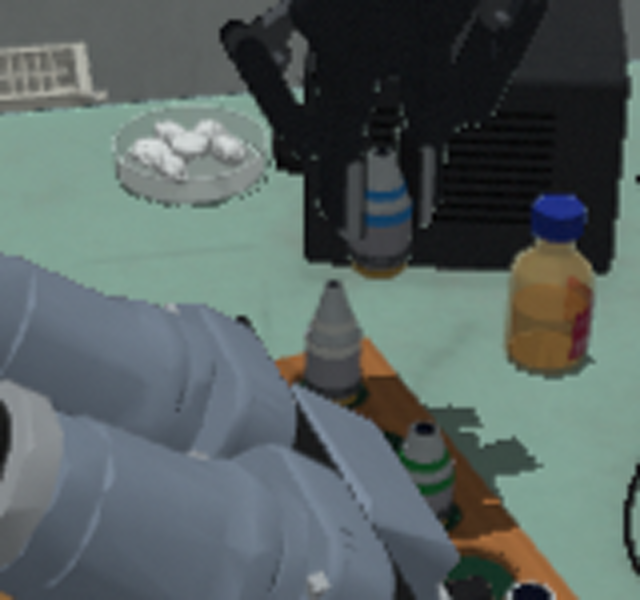

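Green stands upright in its well at crop (428,470). Blue is held vertically at (381,210), beside white at (333,345). Next I lower it.

Emit:
{"api": "jog_arm", "payload": {
  "plan": [0, -0.001, 0.03, 0, 0.015, 0, -0.001, 0.06, 0, 0.015, 0, -0.001, 0.085, 0, 0.015, 0, -0.001, 0.096, 0, 0.015, 0, -0.001, 0.098, 0, 0.015, 0, -0.001, 0.1, 0, 0.015, 0, -0.001, 0.101, 0, 0.015, 0, -0.001, 0.101, 0, 0.015]
}}

```text
time: 16.45
tool_pos: [0.6118, 0.0298, 0.0594]
eef_rot: [0.001, 0.624, 0.781, 0.001]
force: [0.1, 0.7, 0.5]
gripper_width: 0.276
grasp_force: 39.8
```

Emit:
{"api": "jog_arm", "payload": {
  "plan": [0, 0, 0.001, 0, 0.015, 0, 0, 0.001, 0, 0.02, 0, 0, 0.001, 0, 0.035, 0, 0, 0, 0, 0.05, 0, 0, 0, 0, 0.06, 0, 0, 0, 0, 0.06, 0, 0, -0.03, 0, 0.06, 0, 0, -0.07, 0, 0.06, 0, 0, -0.095, 0, 0.06, 0, 0, -0.095, 0, 0.06]
}}

```text
time: 17.45
tool_pos: [0.6127, 0.0296, 0.1573]
eef_rot: [0.002, 0.624, 0.781, 0.002]
force: [0.1, -0.2, -0.2]
gripper_width: 0.701
grasp_force: 0.0
```

```bash
python3 -c "
from h import *
go((.4429,.3331,.15),(.4429,.3331,.0395))"
```

```text
tcp [0.6127 0.0296 0.1573] ydir 12.75 tilt [-0.0015  0.0061]
(0.4429, 0.3331, 0.15) [ 0.3334 -0.0987  0.0062]
(0.4429, 0.3331, 0.0395) [ 0.3336 -0.0994  0.1167]
```

Emit:
{"api": "jog_arm", "payload": {
  "plan": [0.03, -0.02, 0, 0, 0.06, 0.07, -0.035, 0, 0, 0.06, 0.115, -0.05, 0, 0, 0.06, 0.16, -0.065, 0, 0, 0.06, 0.205, -0.078, 0, 0, 0.06, 0.25, -0.088, 0, 0, 0.06, 0.295, -0.096, 0, 0, 0.06, 0.325, -0.099, 0, 0, 0.06, 0.3335, -0.099, 0.03, 0, 0.06, 0.3335, -0.099, 0.06, 0, 0.06, 0.3335, -0.099, 0.065, 0, 0.06, 0.3335, -0.099, 0.065, 0, 0.06]
}}

```text
time: 18.65
tool_pos: [0.4409, 0.3327, 0.0876]
eef_rot: [-0.0, 0.624, 0.781, -0.001]
force: [0.2, 0.1, 0.5]
gripper_width: 0.7
grasp_force: 0.0
```

```bash
python3 -c "
from h import *
go((.4429,.3331,.0385))"
```

```text
tcp [0.4409 0.3327 0.0876] ydir 12.73 tilt [-0.0008 -0.0021]
(0.4429, 0.3331, 0.0385) [-0.      0.0022  0.0491]
```

Emit:
{"api": "jog_arm", "payload": {
  "plan": [0, 0.0015, 0.02, 0, 0.06, 0, 0.0015, 0.04, 0, 0.06, 0, 0.0015, 0.049, 0, 0.06, 0, 0.0015, 0.049, 0, 0.05, 0, 0.0015, 0.049, 0, 0.04, 0, 0.0015, 0.049, 0, 0.03, 0, 0.0015, 0.049, 0, 0.015, 0, 0.0015, 0.049, 0, 0.015, 0, 0.0015, 0.049, 0, 0.015, 0, 0.0015, 0.049, 0, 0.015]
}}

```text
time: 19.65
tool_pos: [0.4431, 0.3337, 0.0406]
eef_rot: [0.0, 0.624, 0.781, 0.001]
force: [-1.5, -2.3, 6.5]
gripper_width: 0.271
grasp_force: 38.8
```

```bash
python3 -c "
from h import *
go((.6352,-.0632,.16))"
```

```text
tcp [0.4431 0.3337 0.0406] ydir 12.74 tilt [0.0006 0.0018]
(0.6352, -0.0632, 0.16) [-0.4294  0.1    -0.1195]
```

Emit:
{"api": "jog_arm", "payload": {
  "plan": [0, 0, -0.02, 0, 0.015, 0, 0, -0.05, 0, 0.015, 0, 0, -0.085, 0, 0.015, -0.025, 0.005, -0.115, 0, 0.015, -0.06, 0.013, -0.12, 0, 0.015, -0.1, 0.023, -0.12, 0, 0.015, -0.14, 0.033, -0.12, 0, 0.015, -0.18, 0.043, -0.12, 0, 0.015, -0.22, 0.053, -0.12, 0, 0.015, -0.26, 0.062, -0.12, 0, 0.015, -0.3, 0.071, -0.12, 0, 0.015, -0.33, 0.078, -0.12, 0, 0.015]
}}

```text
time: 20.85
tool_pos: [0.5922, 0.0265, 0.1599]
eef_rot: [0.0, 0.625, 0.781, 0.0]
force: [-0.6, -0.6, -1.0]
gripper_width: 0.275
grasp_force: 39.4
```

```bash
python3 -c "
from h import *
go((.6352,-.0632,.16))"
```

```text
tcp [0.5922 0.0265 0.1599] ydir 12.69 tilt [-0.0003  0.0007]
(0.6352, -0.0632, 0.16) [-0.0969  0.0223 -0.0001]
```

Emit:
{"api": "jog_arm", "payload": {
  "plan": [-0.03, 0.007, 0, 0, 0.015, -0.06, 0.014, 0, 0, 0.015, -0.085, 0.019, 0, 0, 0.015, -0.098, 0.022, 0, 0, 0.015, -0.098, 0.022, 0, 0, 0.015, -0.098, 0.022, 0, 0, 0.015]
}}

```text
time: 21.45
tool_pos: [0.6343, -0.0612, 0.1593]
eef_rot: [-0.0, 0.624, 0.781, 0.0]
force: [0.4, 0.7, -0.9]
gripper_width: 0.272
grasp_force: 39.4
```

Run:
```python
from h import *
from plant import vision
import cv2
go((.6352,-.0632,.0546))
d=vision.get_image("side")
im=d["image"][:,:,::-1]
cv2.imwrite("pics/g5.png",cv2.resize(im[160:310,250:410],None,fx=4,fy=4,interpolation=cv2.INTER_CUBIC))
```

```text
tcp [ 0.6343 -0.0612  0.1593] ydir 12.76 tilt [ 0.0003 -0.0001]
(0.6352, -0.0632, 0.0546) [-0.0022  0.0005  0.1047]
```

View pics/g5.png

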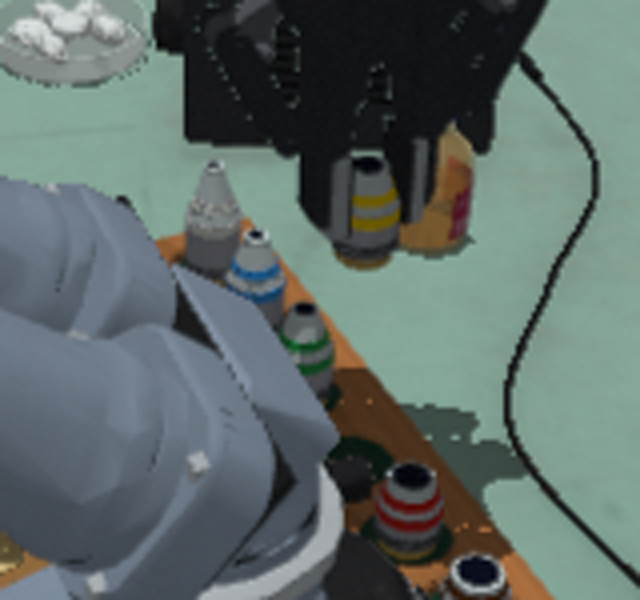

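Blue at (255,275), green at (307,350) and red at (409,510) stand upright. Yellow is held at (367,210), above the last empty well at (355,460). Next I lower it.

Emit:
{"api": "jog_arm", "payload": {
  "plan": [-0.002, 0, 0.03, 0, 0.015, -0.002, 0, 0.06, 0, 0.015, -0.002, 0, 0.088, 0, 0.015, -0.002, 0, 0.1, 0, 0.015, -0.002, 0, 0.103, 0, 0.015, -0.002, 0, 0.105, 0, 0.015, -0.002, 0, 0.1055, 0, 0.015, -0.002, 0, 0.1055, 0, 0.015]
}}

```text
time: 22.3
tool_pos: [0.6355, -0.0639, 0.0549]
eef_rot: [0.001, 0.624, 0.781, 0.0]
force: [0.5, 0.2, -0.6]
gripper_width: 0.275
grasp_force: 39.4
```

Emit:
{"api": "jog_arm", "payload": {
  "plan": [0, 0, 0.0013, 0, 0.015, 0, 0, 0.0013, 0, 0.02, 0, 0, 0.001, 0, 0.035, 0, 0, 0, 0, 0.05, 0, 0, 0, 0, 0.06, 0, 0, 0, 0, 0.06, 0, 0, -0.03, 0, 0.06, 0, 0, -0.07, 0, 0.06, 0, 0, -0.11, 0, 0.06, 0, -0.05, -0.13, 0, 0.06, 0, -0.1, -0.13, 0, 0.06, 0, -0.15, -0.13, 0, 0.06]
}}

```text
time: 23.5
tool_pos: [0.4905, -0.0964, 0.1841]
eef_rot: [0.001, 0.624, 0.781, 0.0]
force: [1.0, -1.1, 0.3]
gripper_width: 0.701
grasp_force: 0.0
```

Emit:
{"api": "jog_arm", "payload": {
  "plan": [0, -0.05, 0, 0, 0.06, 0, -0.1, 0, 0, 0.06, 0.05, -0.12, 0, 0, 0.06, 0.1, -0.12, 0, 0, 0.06, 0.15, -0.12, 0, 0, 0.06, 0.2, -0.12, 0, 0, 0.06, 0.2, -0.12, 0, 0, 0.06, 0.2, -0.12, 0, 0, 0.06]
}}

```text
time: 24.3
tool_pos: [0.3309, 0.0733, 0.1839]
eef_rot: [0.0, 0.623, 0.782, 0.0]
force: [-0.1, 0.0, -0.4]
gripper_width: 0.704
grasp_force: 0.0
```

Run:
```python
from plant import vision
import cv2,numpy as np,pickle
d=vision.get_image("top");s=vision.get_image("side");pickle.dump(d,open("top9.pkl","wb"))
a=cv2.resize(d["image"][154:212,270:420],(800,300),interpolation=cv2.INTER_CUBIC)
b=cv2.resize(s["image"][180:330,240:640],(800,300),interpolation=cv2.INTER_CUBIC)
cv2.imwrite("pics/end.png",np.vstack([a,b])[:,:,::-1])
```

```text
(no output)
```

View pics/end.png

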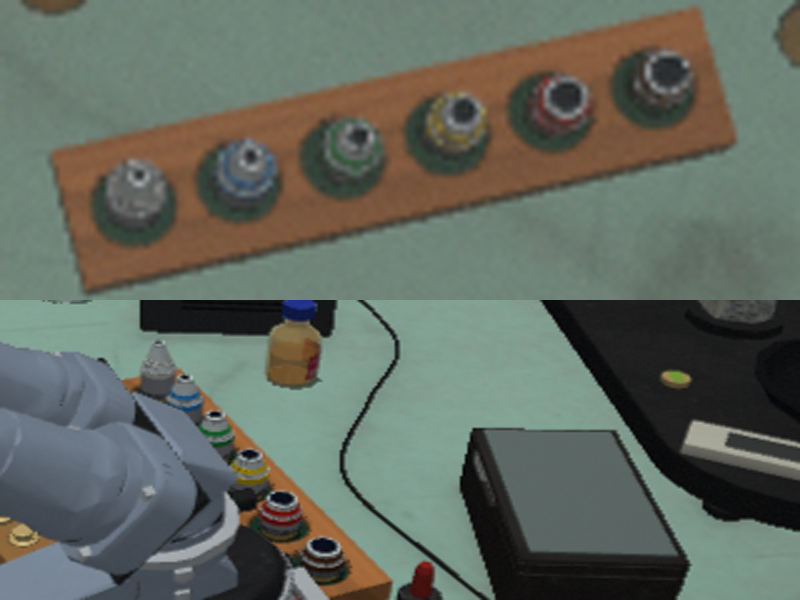

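All six stand upright on their felt, in the order white, blue (247,172), green (346,150), yellow (456,125), red (557,105), brown. The arm is clear of everything.

```bash
python3 -c "
from plant import order
print(order.sign_off())"
```

```text
the job is handed in; nothing more can be done
None
```

The job is handed in: red, yellow, green and blue stand upright in order from brown to white, each well centred in the final pictures, about 24 s used; no verdict came back.

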